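Mount the garnish-dish arm on its ball post

TASK

Fit the garnish-dish arm onto the ball post on the counter: lower its socket upright over the ball with the latch lever still up, and press it gently until it has snapped over the ball and sits fully home on the post's collar. Then press the latch lever all the way down and let go. Do not drop the arm or ram the post, and leave the bottle, the ramekin and the white tray where they are.

Things in the scene. Friction and masses are not known exactly. Their poses are not given: they have to be found in the camera images.
- coupler: Garnish-dish arm, loose, about 0.4 kg, upright on the counter. Plain aluminium bell socket: foot rim 84 mm across, 6 mm thick; housing 46 mm across, 52 mm high. Origin: centre of the rim's underside, on the socket axis; z up, x towards a white dish (58 mm across, centre 78 mm off axis, rim 56 mm high); the lever points to -x. Seated, the rim lies flat on the post's collar.
- coupler_grip (a point): Grip point on the socket axis, 80 mm above the rim's underside, between two upright cheek plates (4 mm thick, 32 mm long in x, from 48 to 92 mm above the rim's underside). Their flat outer faces are 46 mm apart: pinch them across y. Axes as the dish arm.
- socket_mouth (a point): Centre of the socket's mouth, at the rim's underside. Bore 32 mm across (38 mm in the rim), 40 mm deep. Two spring jaws in it first touch the ball when the rim is 15 mm above the collar and snap over it about 2.5 mm above. Pushing through them takes some 8 to 18 N besides the arm's weight; then the force drops until the rim meets the collar, a hard stop.
- lever (a joint): Angle (rad) of the steel latch lever, hinged between the cheeks (axis along y, at x = +10 mm, 66 mm above the rim's underside). 0 = raised, sloping up towards -x; 0.65 = fully down, level, a hard stop. Stays where left; about 3 to 8 N at the paddle moves it. It drives a bolt in under the ball: if the socket is not home, the ball stops bolt and lever part way.
- lever_pad (a point): Middle of the upper face of the lever's paddle (24 mm wide, 26 mm long, 43 mm from the hinge). With the lever down it lies 33 mm to -x of the socket axis, 69 mm above the rim's underside. Press from above, outside the cheeks, which end 16 mm from the axis.
- seat_pin (a joint): Travel in m of the small brass seat pin through the socket's ceiling (8 mm across, light spring, about 1 N): 0 while no ball presses it, about 0.005 with the socket fully home on the ball, when it stands 8 mm proud of the housing top.
- mount: Ball post, fixed to the counter: steel foot disc 110 mm across; on a hand-set stem a flat collar 84 mm across and, on a 12 mm neck, a ball 28 mm across, centre 24 mm above the collar's top. Stem height is not measured: collar top 36 to 66 mm above the counter, ball top 74 to 104 mm. 60 N of load on the collar is too much. Origin: foot disc centre at counter height, straight below the ball; z up.
- sauce_bottle: Amber glass bottle, loose, 54 mm across, 150 mm tall, standing beyond the work. Origin: centre of its underside.
- ramekin: White ceramic ramekin, loose, 64 mm across, 40 mm tall. Origin: centre of its underside.
- pack_tray: Shallow white plastic tray, loose, 90 x 170 x 24 mm. Origin: centre of its underside.
Not all that is in view belongs to the job. Leave any green look-alike of the mount alone.

How it is judged:
On the way, in this order (a step that is already met when the one before it is completed fails the run):
1. the socket is fully home on the ball, upright, with the lever still up (value of joint seat_pin above 0.0038 m and horizontal distance between coupler and mount below 0.005 m and angle between coupler's own z axis and vertical below 0.07 rad and value of joint lever below 0.12 rad), for 0.2 s.
2. the lever is fully down (value of joint lever above 0.58 rad), for 0.2 s.
At the end, for the whole second after the job is handed in: The dish arm stands at rest and upright (within 0.07 rad) on the ball post, its axis within 5 mm of the post's, the seat pin pushed in at least 3.8 mm (fully home is 5 mm), and the lever is down (at least 0.58 of 0.65 rad) (value of joint seat_pin above 0.0038 m and horizontal distance between coupler and mount below 0.005 m and angle between coupler's own z axis and vertical below 0.07 rad and value of joint lever above 0.58 rad and linear speed of coupler below 0.02 m/s); the robot touches nothing.
It fails at once if the dish arm presses on the post's collar with 60 N or more (contact force between coupler and stem_c0 above 60 N).
It fails at once if the dish arm is dropped: it falls free of the fingers at 0.4 m/s or more (linear speed of coupler above 0.4 m/s and contact force between the fingers and coupler below 0.5 N).
It fails at once if the ball post is hit by the robot with 60 N or more (contact force between the arm and mount above 60 N).
It fails at once if the sauce bottle, the ramekin or the white tray is moved by 20 mm or more (distance of any of sauce_bottle, ramekin, pack_tray from where it was at the start of the episode above 0.02 m).
It also fails if it takes over 62 s, if anything falls off the work surface, if the arm or the gripper's body presses on something with over 40 N, if the wrist force passes 120 N, or if a joint passes its speed limit or range.

ROBOT

A 7-joint arm with a two-finger parallel gripper is mounted at the origin on the work surface. World frame = base frame: x ahead of the robot, y to its left, z up, the work surface at z = 0. Lengths are in m, angles in rad, forces in N, time in s.
With the tool pointing down it reaches from about 0.4 to 0.85 m from the base axis. Payload 10.4 kg.
Tool frame: the origin (TCP) lies midway between the tips of the shut fingers; the grasp point (between the pads) lies 19 mm behind it; z points along the fingers, x is the direction in which the jaws open and shut, and the axes are right-handed (so a half turn about z gives the same grasp; the last joint's range is limited). The gripper opens to 85 mm and grips with 20 to 120 N. Pads are 22 mm wide; open, the fingers measure 114 mm over their backs; the gripper's body (76 mm by 85 mm) begins 54 mm behind the grasp point. The pads swing forward as they close: fully open they stand 13 mm farther back than shut.
Start: joints at [1.114, 0.332, -0.065, 1.46, 0.022, 1.35, -0.088], TCP at [0.263, -0.567, 0.231] pointing down, gripper open.
Joint ranges: [-2.6, 2.6], [-0.5, 2.12], [-1.47, 1.34], [0.16, 2.42], [-1.27, 4.41], [0.06, 2.06], [-2.6, 2.6]. Speed limits (rad/s): [2.22, 2.22, 2.79, 2.79, 3.14, 3.14, 3.14].

INTERFACE

Orientations are given as a unit quaternion [x, y, z, w].
In Python, from workcell import monitor, eyes, ticket, models gives the robot as it stands.
- The arm moves only by the tool servo_tool, never from a script. Its argument "motion" is a list of rows, each a list of 7 numbers: the opening, from 0 (shut) to 1 (fully open), then the shift along the tool's x, y, z in m, then the turn, a rotation vector about the tool's x, y, z in degrees. In form: [[fingers, tx, ty, tz, rx, ry, rz], ...]. A call has 1 to 20 rows; each row is the pose to reach, as a shift and turn from the pose commanded when the call began, along the tool's axes at that moment; what a row does not reach only later rows make up. A row lasts 1/8 s, in which the tool goes at most 62.5 mm and 10.7 degrees, less where a joint would pass 70% of its speed; a pose out of reach is approached as far as the arm can. A call with a gripper value outside its range is refused whole. The fingers move at their own pace and stop on an object; "grip_force" is the grip in N (left out, the last holds). Time passes only in rows, so rows that repeat a pose let the fingers close. It gives the time, the measured TCP pose, the force and the opening at its end, in the units of the state.
- monitor.get_obs(): the state, without advancing time (a new reading comes with each control period).
- eyes.camera(name): name is "side" or "top" or "wrist"; returns (picture, depth): 400x640x3 uint8, blue, green, red; 400x640 float32, m along the optical axis (not along the pixel's ray), 0 where there is no reading.
- eyes.camera_info(name): a dict with "intrinsics" (3x3 intrinsics, pixels), "extrinsics" (4x4, takes a point from world to camera coordinates); the wrist camera has in their place "tool_from_camera" (4x4, takes a point from camera to tool coordinates, whose origin is the TCP and whose axes are the tool frame's). Camera axes: x right, y down, z forward; pixel columns grow to the right and rows downward; lengths in m; the calibration is good to about 2 mm. A picture is of the moment at which its call begins: read the wrist's pose just before it. camera_info takes no time and is no camera call.
- ticket.hand_in(): hands the job in, once; it reports no verdict.
Trained networks look in the newest picture that a camera, given by its name, has taken for a name from the list of things; names that differ only in an ending like _2 or _b are one class to them, and where a whole thing is asked for, a point or a joint stands for the part that bears it (a point fixed in the world has none). Each returns a list of dicts, best first, with "confidence" (0 to 1); they miss things now and then, are a little off and sometimes report something else, mostly with a low value. They report only what shows in the picture. A call takes as long as a camera call. They do not tell look-alikes from the thing itself.
- models.boxes_of(camera, thing): "point" ([x, y, z] in m, in the coordinates of the camera as it stood for that picture, good to about 4 mm: the middle of the surface that is visible of it).
The state is a dict: "clock": time; "joint_pos": joint angles; "joint_velocities": joint speeds; "tau": joint torques, N m; "position": TCP position; "ee_rot": TCP orientation; "ft_force": force on the tool from outside, world axes, zero at the start; "torque": the same for the moment, N m; "grip_width": opening from 0.0 (shut) to 1.0 (fully open).
Only numpy, scipy, OpenCV 4.12 (cv2) and the standard library are available. Lean on these libraries where they do the work, as an engineer would, in place of code of your own. Each camera call takes 0.05 s, during which the arm holds its last target. There are 200 camera calls.

## Working session

There is one attempt and no reset: what is moved stays moved. The work goes in short steps, Python scripts to look and compute and a tool call to move; the robot and the scene stay as the last step left them, time stands still between calls to the robot, and variables do not carry over. Pictures are saved under pics/ and viewed, about 8 in all and at most 12, crops included, and the job is handed in when it is done.

Besides the shell and the picture viewer there is one more tool, called after "Emit:" as a command line: name --pt "numbers of a row" for each row, then --argument value for the rest. servo_tool: Moves the arm, as the interface text tells. Its arguments: {"type":"object","properties":{"motion":{"type":"array"},"grip_force":{"type":"number"}},"required":["motion"]}

```bash
mkdir -p pics; ls
cat > h.py <<'E'
import numpy as np, cv2
from scipy.spatial.transform import Rotation as R
from workcell import monitor, eyes, ticket, models
def T_wc(name, obs=None):
    i=eyes.camera_info(name)
    if name!="wrist": return np.linalg.inv(np.array(i["extrinsics"]))
    o=obs or monitor.get_obs(); T=np.eye(4); T[:3,:3]=R.from_quat(o["ee_rot"]).as_matrix(); T[:3,3]=o["position"]
    return T@np.array(i["tool_from_camera"])
def cloud(name, depth, T):
    K=np.array(eyes.camera_info(name)["intrinsics"]); v,u=np.mgrid[:depth.shape[0],:depth.shape[1]]
    P=np.stack([(u-K[0,2])/K[0,0]*depth,(v-K[1,2])/K[1,1]*depth,depth,np.ones_like(depth)],-1)
    W=(P@T.T)[...,:3]; W[depth<=0]=np.nan; return W
E
python3 - <<'E'
from h import *
o=monitor.get_obs(); print({k:np.round(v,3).tolist() for k,v in o.items()})
ims=[]
for c in ["top","side"]:
    T=T_wc(c); im,d=eyes.camera(c); np.savez(f"{c}.npz",im=im,d=d,T=T); ims.append(im)
    for t in ["coupler","mount","lever_pad","sauce_bottle","ramekin","pack_tray"]:
        for b in models.boxes_of(c,t)[:3]:
            print(c,t,round(b["confidence"],2),np.round((T@np.r_[b["point"],1])[:3],3))
cv2.imwrite("pics/a.png",cv2.resize(ims[0],(640,400))); cv2.imwrite("pics/b.png",ims[1])
E
```

```text
pics
{'clock': 0.0, 'joint_pos': [1.114, 0.333, -0.065, 1.461, 0.022, 1.35, -0.089], 'joint_velocities': [-0.0, 0.001, 0.0, -0.001, 0.001, 0.001, -0.0], 'tau': [0.001, -62.544, 0.05, -39.161, 0.016, 0.01, 0.0], 'position': [0.263, -0.567, 0.231], 'ee_rot': [0.843, -0.538, -0.001, -0.0], 'ft_force': [-0.338, 0.114, 0.898], 'torque': [0.022, 0.009, -0.023], 'grip_width': 1.001}
top coupler 0.85 [0.56  0.233 0.048]
top mount 0.89 [ 0.541 -0.191  0.057]
top mount 0.69 [ 0.381 -0.196  0.035]
top lever_pad 0.65 [0.533 0.225 0.085]
top lever_pad 0.31 [ 0.753 -0.169  0.002]
top sauce_bottle 0.73 [0.775 0.053 0.105]
top sauce_bottle 0.19 [ 0.751 -0.172  0.002]
top ramekin 0.71 [0.536 0.22  0.09 ]
top ramekin 0.68 [ 0.449 -0.012  0.017]
top pack_tray 0.88 [ 0.751 -0.17   0.002]
side coupler 0.9 [0.55  0.213 0.049]
side mount 0.82 [ 0.381 -0.218  0.036]
side mount 0.56 [ 0.54  -0.214  0.014]
side sauce_bottle 0.84 [0.784 0.041 0.075]
side ramekin 0.65 [ 0.451 -0.004  0.037]
side ramekin 0.58 [0.547 0.217 0.047]
side pack_tray 0.7 [ 0.754 -0.175  0.006]
```

View pics/a.png

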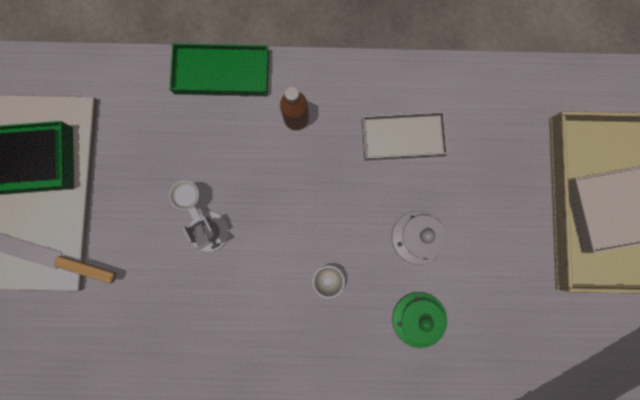

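View pics/b.png

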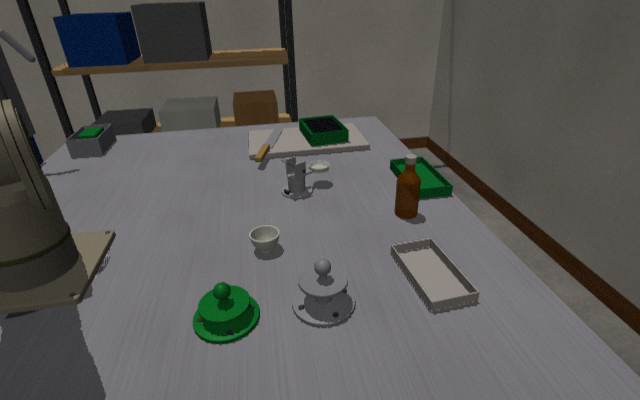

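The top view shows the steel post at (420,238), its ball at (428,236) and the green look-alike at (420,320). The coupler is at (205,232) with its dish at (185,194), so its dish points to +x+y. The side view agrees. Next I'll get a finer measure from depth.

Run:
```python
from h import *
for c in ["top","side"]:
    z=np.load(c+".npz"); W=cloud(c,z["d"],z["T"]); im=z["im"]
    def reg(x0,x1,y0,y1,zlo,zhi):
        m=(W[...,0]>x0)&(W[...,0]<x1)&(W[...,1]>y0)&(W[...,1]<y1)&(W[...,2]>zlo)&(W[...,2]<zhi); return W[m]
    P=reg(.46,.63,-.28,-.12,.012,.13); print(c,"cam",z["T"][:3,3].round(3),"mount n",len(P),"zmax",P[:,2].max())
    h,e=np.histogram(P[:,2],bins=np.arange(.01,.13,.004)); print([(round(a,3),int(n)) for a,n in zip(e,h) if n])
    zc=e[h.argmax()]+.002; C=P[abs(P[:,2]-zc)<.005].astype(np.float32)
    print("collar c",cv2.minEnclosingCircle(C[:,:2]), np.median(C[:,2]))
    B=P[P[:,2]>zc+.018]
    from scipy.optimize import least_squares
    s=least_squares(lambda q:np.linalg.norm(B-q,axis=1)-.014,B.mean(0)-[0,0,.01],loss="soft_l1",f_scale=.002); print("ball",s.x.round(4),len(B),np.sqrt(2*s.cost/len(B)))
    P=reg(.46,.72,.13,.33,.012,.15); print("coupler",len(P))
    h,e=np.histogram(P[:,2],bins=np.arange(.01,.13,.004)); print([(round(a,3),int(n)) for a,n in zip(e,h) if n])
    D=P[(P[:,0]>.595)]; print("dish circ",cv2.minEnclosingCircle(D[:,:2].astype(np.float32)),D[:,2].max(),len(D))
    F=reg(.46,.72,.13,.33,.003,.010); print("rim",len(F),cv2.minEnclosingCircle(F[:,:2].astype(np.float32)))
    t=reg(.4,.7,-.05,.1,-.02,.02); print("table z",np.median(t[:,2]),t[:,2].std())
z=np.load("top.npz")["im"]; cv2.imwrite("pics/c.png",cv2.resize(z[165:265,150:250],(600,600),interpolation=cv2.INTER_CUBIC))
```

```text
top cam [0.504 0.001 0.902] mount n 1521 zmax 0.09652592346458588
[(np.float64(0.01), 52), (np.float64(0.014), 3), (np.float64(0.05), 62), (np.float64(0.054), 1036), (np.float64(0.058), 188), (np.float64(0.062), 1), (np.float64(0.078), 7), (np.float64(0.082), 25), (np.float64(0.086), 52), (np.float64(0.09), 79), (np.float64(0.094), 16)]Traceback (most recent call last):
  File "<stdin>", line 9, in <module>
cv2.error: OpenCV(4.12.0) /io/opencv/modules/imgproc/src/shapedescr.cpp:201: error: (-215:Assertion failed) count >= 0 && (depth == CV_32F || depth == CV_32S) in function 'minEnclosingCircle'
```

```bash
cat > m.py <<'E'
from h import *
from scipy.optimize import least_squares
circ=lambda A:tuple(np.round(np.r_[cv2.minEnclosingCircle(np.ascontiguousarray(A[:,:2],np.float32))[0],cv2.minEnclosingCircle(np.ascontiguousarray(A[:,:2],np.float32))[1]],4))
for c in ["top","side"]:
    z=np.load(c+".npz"); W=cloud(c,z["d"],z["T"]); im=z["im"]
    def reg(x0,x1,y0,y1,zlo,zhi):
        m=(W[...,0]>x0)&(W[...,0]<x1)&(W[...,1]>y0)&(W[...,1]<y1)&(W[...,2]>zlo)&(W[...,2]<zhi); return W[m]
    P=reg(.46,.63,-.28,-.12,.012,.13); print(c,"mount n",len(P),"zmax",P[:,2].max())
    h,e=np.histogram(P[:,2],bins=np.arange(.01,.13,.004))
    zc=.056; C=P[abs(P[:,2]-zc)<.005]
    print("collar",circ(C), np.median(C[:,2]))
    B=P[P[:,2]>zc+.018]
    s=least_squares(lambda q:np.linalg.norm(B-q,axis=1)-.014,B.mean(0)-[0,0,.01],loss="soft_l1",f_scale=.002); print("ball",s.x.round(4),len(B),np.sqrt(2*s.cost/len(B)))
    P=reg(.46,.72,.13,.33,.012,.15)
    h,e=np.histogram(P[:,2],bins=np.arange(.01,.13,.004)); print("coupler",[(float(round(a,3)),int(n)) for a,n in zip(e,h) if n])
    D=P[(P[:,0]>.595)]; print("dish",circ(D),D[:,2].max(),len(D))
    F=reg(.46,.72,.13,.33,.003,.010); print("rim",len(F),circ(F))
    t=reg(.4,.7,-.05,.1,-.02,.02); print("table z",np.median(t[:,2]),t[:,2].std())
z=np.load("top.npz")["im"]; cv2.imwrite("pics/c.png",cv2.resize(z[165:265,150:250],(600,600),interpolation=cv2.INTER_CUBIC))
E
python3 m.py
```

```text
top mount n 1521 zmax 0.09652592346458588
collar (np.float64(0.5395), np.float64(-0.1996), np.float64(0.042)) 0.05652945795330122
ball [ 0.5394 -0.2004  0.0805] 179 0.0008496982527929626
coupler [(0.01, 14), (0.014, 29), (0.018, 15), (0.022, 6), (0.026, 12), (0.03, 8), (0.034, 7), (0.038, 8), (0.042, 127), (0.046, 423), (0.05, 259), (0.054, 138), (0.058, 11), (0.062, 16), (0.066, 64), (0.07, 59), (0.074, 39), (0.078, 35), (0.082, 36), (0.086, 56), (0.09, 92), (0.094, 42), (0.098, 54), (0.102, 12)]
dish (np.float64(0.6117), np.float64(0.2685), np.float64(0.029)) 0.059654301733595205 589
rim 702 (np.float64(0.5943), np.float64(0.2152), np.float64(0.1494))
table z 1.1665112532921462e-05 0.002852406357331686
side mount n 2098 zmax 0.09611647367317422
collar (np.float64(0.541), np.float64(-0.2006), np.float64(0.0429)) 0.057676709621579364
ball [ 0.5412 -0.1996  0.0818] 226 0.0007111827291121842
coupler [(0.01, 16), (0.014, 30), (0.018, 31), (0.022, 20), (0.026, 27), (0.03, 20), (0.034, 24), (0.038, 24), (0.042, 29), (0.046, 103), (0.05, 116), (0.054, 110), (0.058, 49), (0.062, 24), (0.066, 24), (0.07, 28), (0.074, 25), (0.078, 28), (0.082, 27), (0.086, 32), (0.09, 37), (0.094, 13), (0.098, 9), (0.102, 9)]
dish (np.float64(0.614), np.float64(0.2692), np.float64(0.0304)) 0.059486062418302066 186
rim 692 (np.float64(0.5899), np.float64(0.2307), np.float64(0.1578))
table z 0.0017713552537029775 0.002302702804585169
```

View pics/c.png

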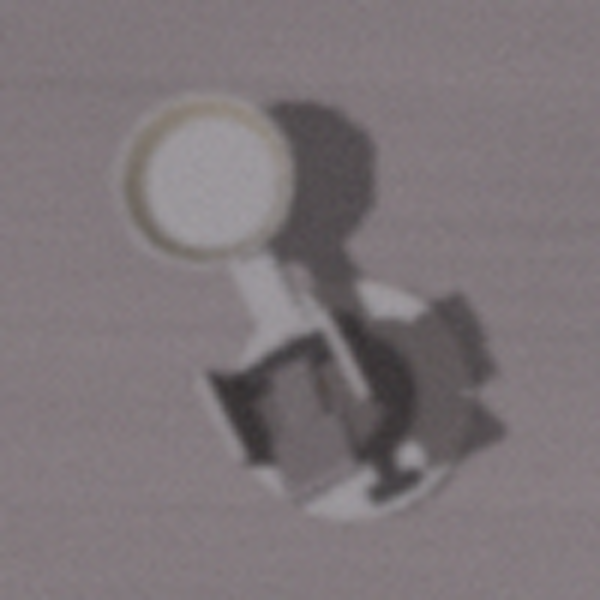

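```bash
cat >> h.py <<'E'
def rel(p, yaw_deg=0, o=None):
    "shift in current tool axes to reach world TCP p"
    o=o or monitor.get_obs(); M=R.from_quat(o["ee_rot"]).as_matrix()
    return (M.T@(np.array(p)-o["position"])).round(4)
E
python3 - <<'E'
from h import *
print(np.round(eyes.camera_info("wrist")["tool_from_camera"],3)); print(np.round(eyes.camera_info("wrist")["intrinsics"],1))
for p in [(.48,-.2,.30),(.46,.17,.30),(.5,.2,.3)]: print(p,rel(p))
z=np.load("top.npz"); W=cloud("top",z["d"],z["T"])
m=(W[...,0]>.46)&(W[...,0]<.7)&(W[...,1]>.13)&(W[...,1]<.33)&(W[...,2]>.084)
v,u=np.where(m)
print(np.c_[W[m][::4].round(3)][:60].tolist())
E
```

```text
[[ 1.    -0.    -0.001  0.001]
 [ 0.     0.948  0.319 -0.082]
 [ 0.    -0.319  0.948 -0.143]
 [ 0.     0.     0.     1.   ]]
[[316.3   0.  325.2]
 [  0.  316.3 198.9]
 [  0.    0.    1. ]]
(0.48, -0.2, 0.3) [-0.2418 -0.3515 -0.0687]
(0.46, 0.17, 0.3) [-0.5859 -0.4888 -0.0687]
(0.5, 0.2, 0.3) [-0.5963 -0.5378 -0.0687]
[[0.568, 0.218, 0.094], [0.564, 0.22, 0.093], [0.562, 0.216, 0.091], [0.56, 0.214, 0.094], [0.559, 0.212, 0.091], [0.557, 0.212, 0.085], [0.553, 0.211, 0.093], [0.551, 0.21, 0.091], [0.547, 0.256, 0.092], [0.547, 0.208, 0.093], [0.545, 0.254, 0.087], [0.543, 0.256, 0.092], [0.544, 0.208, 0.091], [0.541, 0.252, 0.092], [0.542, 0.203, 0.086], [0.54, 0.25, 0.086], [0.537, 0.253, 0.089], [0.538, 0.221, 0.084], [0.536, 0.248, 0.085], [0.536, 0.218, 0.085], [0.534, 0.247, 0.089], [0.534, 0.222, 0.085], [0.534, 0.213, 0.089], [0.532, 0.246, 0.093], [0.533, 0.223, 0.087], [0.532, 0.214, 0.092], [0.53, 0.245, 0.096], [0.531, 0.222, 0.091], [0.531, 0.214, 0.092], [0.528, 0.247, 0.093], [0.529, 0.228, 0.088], [0.529, 0.221, 0.088], [0.529, 0.212, 0.094], [0.527, 0.243, 0.088], [0.527, 0.226, 0.09], [0.527, 0.218, 0.092], [0.527, 0.209, 0.097], [0.525, 0.241, 0.094], [0.525, 0.228, 0.089], [0.525, 0.219, 0.094], [0.525, 0.21, 0.1], [0.523, 0.244, 0.091], [0.523, 0.231, 0.09], [0.523, 0.223, 0.093], [0.523, 0.215, 0.094], [0.523, 0.207, 0.098], [0.521, 0.24, 0.091], [0.521, 0.227, 0.093], [0.521, 0.218, 0.098], [0.521, 0.21, 0.1], [0.519, 0.242, 0.091], [0.519, 0.224, 0.097], [0.519, 0.216, 0.099], [0.52, 0.208, 0.1], [0.517, 0.228, 0.095], [0.518, 0.219, 0.099], [0.518, 0.211, 0.101], [0.518, 0.204, 0.1], [0.516, 0.223, 0.098], [0.516, 0.215, 0.1]]
```

Emit:
servo_tool --pt "1 -0.06 -0.08 -0.05 0 0 0" --pt "1 -0.12 -0.17 -0.07 0 0 0" --pt "1 -0.18 -0.26 -0.07 0 0 0" --pt "1 -0.24 -0.35 -0.07 0 0 0" --pt "1 -0.24 -0.35 -0.07 0 0 0" --pt "1 -0.24 -0.35 -0.07 0 0 0" --pt "1 -0.29 -0.38 -0.07 0 0 -4.8" --pt "1 -0.34 -0.41 -0.07 0 0 -4.8" --pt "1 -0.39 -0.44 -0.07 0 0 -4.8" --pt "1 -0.44 -0.48 -0.07 0 0 -4.8" --pt "1 -0.49 -0.52 -0.07 0 0 -4.8" --pt "1 -0.54 -0.55 -0.07 0 0 -4.8" --pt "1 -0.605 -0.59 -0.05 0 0 -4.8" --pt "1 -0.605 -0.59 0.03 0 0 -4.8" --pt "1 -0.605 -0.59 0.03 0 0 -4.8" --pt "1 -0.605 -0.59 0.03 0 0 -4.8" --pt "1 -0.605 -0.59 0.03 0 0 -4.8" --pt "1 -0.605 -0.59 0.03 0 0 -4.8"

```text
clock: 2.95
position: [0.5448, 0.229, 0.203]
ee_rot: [0.864, -0.503, 0.001, -0.001]
ft_force: [0.1, -0.6, -0.9]
grip_width: 1.002
```

Run:
```python
from h import *
o=monitor.get_obs(); T=T_wc("wrist",o); im,d=eyes.camera("wrist"); np.savez("w1.npz",im=im,d=d,T=T); cv2.imwrite("pics/d.png",im)
M=R.from_quat(o["ee_rot"]).as_matrix(); print(o["clock"],o["position"],M.round(3).tolist(),o["ft_force"])
W=cloud("wrist",d,T)
c=np.array([.544,.230]); a=np.deg2rad(30); Q=np.array([[np.cos(a),np.sin(a)],[-np.sin(a),np.cos(a)]])
L=(W[...,:2]-c)@Q.T; z=W[...,2]
m=(abs(L[...,0])<.03)&(abs(L[...,1])<.04)&(z>.086)&(z<.095)
for s in (-1,1):
    A=L[m&(s*L[...,1]>.017)]; f=np.polyfit(A[:,0],A[:,1],1); print("cheek",s,len(A),"slope deg",np.degrees(np.arctan(f[0])).round(2),"y",np.percentile(A[:,1],[2,50,98]).round(4),"x",np.percentile(A[:,0],[2,98]).round(4))
m=(L[...,0]>.04)&(L[...,0]<.12)&(abs(L[...,1])<.045)&(z>.045)&(z<.07); A=np.ascontiguousarray(L[m],np.float32); print("dish",cv2.minEnclosingCircle(A))
```

```text
2.95 [0.54481741 0.22895268 0.20304715] [[0.493, -0.87, 0.003], [-0.87, -0.493, 0.0], [0.001, -0.002, -1.0]] [ 0.10300014 -0.61999673 -0.94707285]
cheek -1 184 slope deg 0.56 y [-0.0238 -0.0219 -0.0202] x [-0.0139  0.0164]
cheek 1 197 slope deg -0.54 y [0.0177 0.0195 0.0216] x [-0.014   0.0168]
dish ((0.07377148419618607, -0.002555819693952799), 0.03398359194397926)
```

View pics/d.png

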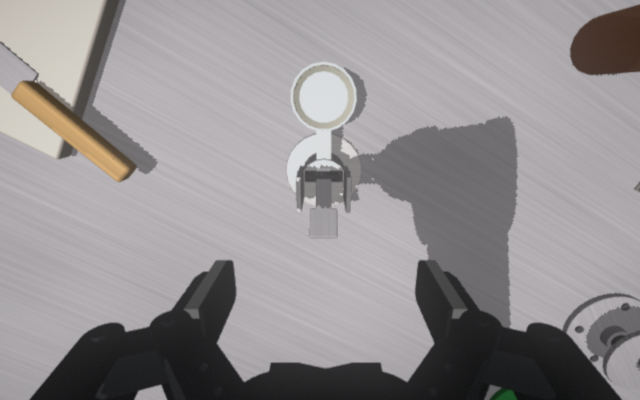

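The wrist view shows the cheeks at (323,185), the lever paddle raised at (323,222) and the dish at (324,96). This agrees with yaw 30° and an axis at (0.546, 0.230). I'll descend and grip.

Emit:
servo_tool --pt "1 0 -0.001 0.04 0 0 -0.5" --pt "1 0 -0.001 0.08 0 0 -0.5" --pt "1 0 -0.001 0.11 0 0 -0.5" --pt "1 0 -0.001 0.13 0 0 -0.5" --pt "1 0 -0.001 0.144 0 0 -0.5" --pt "1 0 -0.001 0.144 0 0 -0.5" --pt "1 0 -0.001 0.144 0 0 -0.5" --pt "0.3 0 -0.001 0.144 0 0 -0.5" --pt "0.3 0 -0.001 0.144 0 0 -0.5" --pt "0.3 0 -0.001 0.144 0 0 -0.5" --pt "0.3 0 -0.001 0.144 0 0 -0.5" --pt "0.3 0 -0.001 0.144 0 0 -0.5" --pt "0.3 0 -0.001 0.144 0 0 -0.5" --pt "0.3 0 -0.001 0.144 0 0 -0.5" --grip_force 60

```text
clock: 4.75
position: [0.545, 0.2306, 0.058]
ee_rot: [0.867, -0.499, 0.0, -0.0]
ft_force: [-1.4, 0.2, 6.5]
grip_width: 0.534
```

Emit:
servo_tool --pt "0 0 0 0 0 0 0" --pt "0 0 0 -0.01 0 0 0" --pt "0 0 0 -0.04 0 0 0" --pt "0 0 0 -0.08 0 0 0" --pt "0 0 0 -0.115 0 0 0" --pt "0 0.01 0.006 -0.132 0 0 0" --pt "0 0.035 0.021 -0.132 0 0 0" --pt "0 0.07 0.042 -0.132 0 0 0" --pt "0 0.11 0.066 -0.132 0 0 0" --pt "0 0.15 0.09 -0.132 0 0 0" --pt "0 0.19 0.114 -0.132 0 0 0" --pt "0 0.23 0.138 -0.132 0 0 0" --pt "0 0.27 0.162 -0.132 0 0 0" --pt "0 0.31 0.186 -0.132 0 0 0" --pt "0 0.345 0.207 -0.132 0 0 0" --pt "0 0.363 0.218 -0.132 0 0 0" --pt "0 0.369 0.221 -0.132 0 0 0" --pt "0 0.369 0.221 -0.132 0 0 0" --pt "0 0.369 0.221 -0.132 0 0 0" --pt "0 0.369 0.221 -0.132 0 0 0"

```text
clock: 7.25
position: [0.5392, -0.1985, 0.1894]
ee_rot: [0.867, -0.498, 0.0, -0.0]
ft_force: [-0.9, -0.0, -3.8]
grip_width: 0.53
```

Run:
```python
from h import *
o=monitor.get_obs(); print(o["clock"],o["position"].round(4) if hasattr(o["position"],"round") else o["position"],o["ft_force"],o["grip_width"],R.from_quat(o["ee_rot"]).as_matrix().round(4).tolist())
T=T_wc("side"); im,d=eyes.camera("side"); np.savez("s2.npz",im=im,d=d,T=T)
Tw=T_wc("wrist",o); iw,dw=eyes.camera("wrist"); np.savez("w2.npz",im=iw,d=dw,T=Tw)
cv2.imwrite("pics/e.png",np.hstack([cv2.resize(im[150:350,210:430],(440,400)),cv2.resize(iw[:,160:520],(360,400))]))
W=cloud("side",d,T)
m=(W[...,0]>.44)&(W[...,0]<.72)&(W[...,1]>-.3)&(W[...,1]<-.08)&(W[...,2]>.115)&(W[...,2]<.15); A=W[m]
h,e=np.histogram(A[:,2],bins=np.arange(.115,.152,.003)); print(e.round(3),h)
```

```text
7.25 [ 0.5392 -0.1985  0.1894] [-8.87681972e-01 -1.33099998e-03 -3.80858027e+00] 0.5303872987930763 [[0.5039, -0.8638, 0.0002], [-0.8638, -0.5039, 0.0002], [-0.0, -0.0002, -1.0]]
[0.115 0.118 0.121 0.124 0.127 0.13  0.133 0.136 0.139 0.142 0.145 0.148
 0.151] [  0   0   0   0   0   4  56 484 234  56  70  60]
```

View pics/e.png

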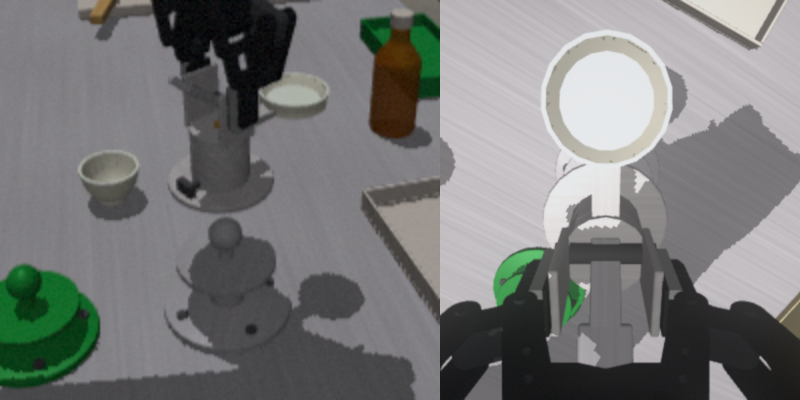

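The dish arm hangs above the post: side crop rim at (220,180), ball at (225,235); it looks upright. Next I'll compare the rim axis and tilt with the ball in the same side picture.

Run:
```python
from h import *
from scipy.optimize import least_squares
z=np.load("s2.npz"); W=cloud("side",z["d"],z["T"])
def reg(x0,x1,y0,y1,a,b):
    return W[(W[...,0]>x0)&(W[...,0]<x1)&(W[...,1]>y0)&(W[...,1]<y1)&(W[...,2]>a)&(W[...,2]<b)]
A=reg(.48,.6,-.26,-.14,.132,.1415); 
f=np.linalg.lstsq(np.c_[A[:,:2],np.ones(len(A))],A[:,2],rcond=None)[0]; print("rim plane slopes",f[:2].round(4),"z@",f@[.54,-.2,1],len(A))
def edge(A,c,r,):  # outer edge radial fit by angular bins
    for _ in range(5):
        v=A[:,:2]-c; rr=np.hypot(*v.T); b=(np.degrees(np.arctan2(v[:,1],v[:,0]))//8).astype(int)
        E=np.array([A[b==k][rr[b==k].argmax(),:2] for k in set(b) if (b==k).sum()>4 and rr[b==k].max()>r-.006])
        c=least_squares(lambda q:np.hypot(*(E-q).T)-r,c,loss="soft_l1",f_scale=.001).x
    return c.round(4),len(E)
print("rim edge",edge(A,np.array([.54,-.2]),.042))
C=reg(.48,.6,-.26,-.14,.052,.063); print("collar edge",edge(C,np.array([.54,-.2]),.042),np.median(C[:,2]))
H=reg(.5,.58,-.24,-.16,.145,.175); s=least_squares(lambda q:np.hypot(H[:,0]-q[0],H[:,1]-q[1])-.023,[.54,-.2],loss="soft_l1",f_scale=.001); print("housing",s.x.round(4),len(H))
for lo,hi in((.145,.16),(.16,.178)):
    h=H[(H[:,2]>lo)&(H[:,2]<hi)]; print(" ",lo,least_squares(lambda q:np.hypot(h[:,0]-q[0],h[:,1]-q[1])-.023,[.54,-.2],loss="soft_l1",f_scale=.001).x.round(4))
B=reg(.51,.57,-.23,-.17,.075,.11); s=least_squares(lambda q:np.linalg.norm(B-q,axis=1)-.014,[.54,-.2,.081],loss="soft_l1",f_scale=.001); print("ball",s.x.round(4),len(B))
# wrist: dish and cheeks in tool frame
z=np.load("w2.npz"); W=cloud("wrist",z["d"],z["T"]); a=np.deg2rad(30)
L=(W[...,:2]-[.5392,-.1985])@np.array([[np.cos(a),np.sin(a)],[-np.sin(a),np.cos(a)]]).T
m=(L[...,0]>.035)&(L[...,0]<.12)&(abs(L[...,1])<.05)&(W[...,2]>.18)&(W[...,2]<.2); A=L[m]; print("dish rim L",A.min(0),A.max(0),np.median(W[m][:,2]))
```

```text
rim plane slopes [0.0001 0.0255] z@ 0.13870419646240284 763
rim edge (array([ 0.5392, -0.1991]), 36)
collar edge (array([ 0.5411, -0.2006]), 40) 0.05764456582109423
housing [ 0.5389 -0.1981] 540
  0.145 [ 0.5385 -0.1982]
  0.16 [ 0.5393 -0.198 ]
ball [ 0.5412 -0.1995  0.0816] 224
dish rim L [ 0.03501223 -0.03045207] [0.10670941 0.0272359 ] 0.1850472536152179
```

Emit:
servo_tool --pt "0 0.002 -0.001 0 0 0 0" --pt "0 0.002 -0.001 0.012 0 0 0" --pt "0 0.002 -0.001 0.025 0 0 0" --pt "0 0.002 -0.001 0.035 0 0 0" --pt "0 0.002 -0.001 0.043 0 0 0" --pt "0 0.002 -0.001 0.05 0 0 0" --pt "0 0.002 -0.001 0.053 0 0 0" --pt "0 0.002 -0.001 0.056 0 0 0" --pt "0 0.002 -0.001 0.056 0 0 0" --pt "0 0.002 -0.001 0.056 0 0 0"

```text
clock: 8.6
position: [0.5409, -0.201, 0.1336]
ee_rot: [0.867, -0.499, 0.0, -0.0]
ft_force: [0.7, -0.8, -3.5]
grip_width: 0.53
```

Emit:
servo_tool --pt "0 -0.0005 0 0.002 0 0 0" --pt "0 -0.0005 0 0.004 0 0 0" --pt "0 -0.0005 0 0.006 0 0 0" --pt "0 -0.0005 0 0.008 0 0 0" --pt "0 -0.0005 0 0.009 0 0 0" --pt "0 -0.0005 0 0.009 0 0 0"

```text
clock: 9.35
position: [0.5415, -0.2002, 0.1255]
ee_rot: [0.867, -0.499, 0.001, -0.0]
ft_force: [-1.6, 2.4, 6.6]
grip_width: 0.525
```

Emit:
servo_tool --pt "0 0 0 0.001 0 0 0" --pt "0 0 0 0.002 0 0 0" --pt "0 0 0 0.003 0 0 0" --pt "0 0 0 0.004 0 0 0" --pt "0 0 0 0.004 0 0 0"

```text
clock: 9.98
position: [0.5421, -0.1998, 0.1217]
ee_rot: [0.867, -0.498, 0.001, -0.001]
ft_force: [2.0, 3.2, 5.4]
grip_width: 0.53
```

Emit:
servo_tool --pt "0 0 0 0.001 0 0 0" --pt "0 0 0 0.002 0 0 0" --pt "0 0 0 0.003 0 0 0" --pt "0 0 0 0.003 0 0 0"

```text
clock: 10.48
position: [0.5404, -0.2005, 0.1169]
ee_rot: [0.867, -0.499, -0.0, 0.0]
ft_force: [1.0, 0.8, -2.4]
grip_width: 0.532
```

The force has dropped, so the jaws have snapped over the ball. I'll ease down to the collar.

Emit:
servo_tool --pt "0 0 0 0.001 0 0 0" --pt "0 0 0 0.0015 0 0 0" --pt "0 0 0 0.002 0 0 0" --pt "0 0 0 0.002 0 0 0"

```text
clock: 10.98
position: [0.5395, -0.201, 0.1146]
ee_rot: [0.867, -0.499, -0.001, 0.001]
ft_force: [-2.6, -1.3, -10.2]
grip_width: 0.529
```

Emit:
servo_tool --pt "0 0 0 0.0005 0 0 0" --pt "0 0 0 0.001 0 0 0" --pt "0 0 0 0.001 0 0 0" --pt "0 0 0 0.001 0 0 0"

```text
clock: 11.48
position: [0.5398, -0.2009, 0.1145]
ee_rot: [0.867, -0.499, -0.0, 0.001]
ft_force: [-6.2, -0.5, -1.9]
grip_width: 0.53
```

Emit:
servo_tool --pt "0 0 0 0.0005 0 0 0" --pt "0 0 0 0.001 0 0 0" --pt "0 0 0 0.001 0 0 0" --pt "0 0 0 0.001 0 0 0"

```text
clock: 11.98
position: [0.5399, -0.201, 0.1144]
ee_rot: [0.867, -0.499, -0.0, 0.001]
ft_force: [-10.0, 0.5, 6.1]
grip_width: 0.531
```

Run:
```python
from h import *
T=T_wc("side"); im,d=eyes.camera("side"); np.savez("s3.npz",im=im,d=d,T=T)
cv2.imwrite("pics/f.png",cv2.resize(im[170:330,240:400],(600,600)))
W=cloud("side",d,T); m=(W[...,0]>.49)&(W[...,0]<.59)&(W[...,1]>-.25)&(W[...,1]<-.15)&(W[...,2]>.05)&(W[...,2]<.1); A=W[m]
h,e=np.histogram(A[:,2],bins=np.arange(.05,.1,.003)); print(e.round(3),h)
m=m&(W[...,2]<.07)&(W[...,2]>.06);A=W[m];f=np.linalg.lstsq(np.c_[A[:,:2],np.ones(len(A))],A[:,2],rcond=None)[0]; print(f[:2],f@[.54,-.2,1])
```

```text
[0.05  0.053 0.056 0.059 0.062 0.065 0.068 0.071 0.074 0.077 0.08  0.083
 0.086 0.089 0.092 0.095 0.098] [ 25  58  58  74 624  75  57  61  58  42  41  38  42  35  50  47]
[-0.01176903  0.00866513] 0.06405918216651384
```

View pics/f.png

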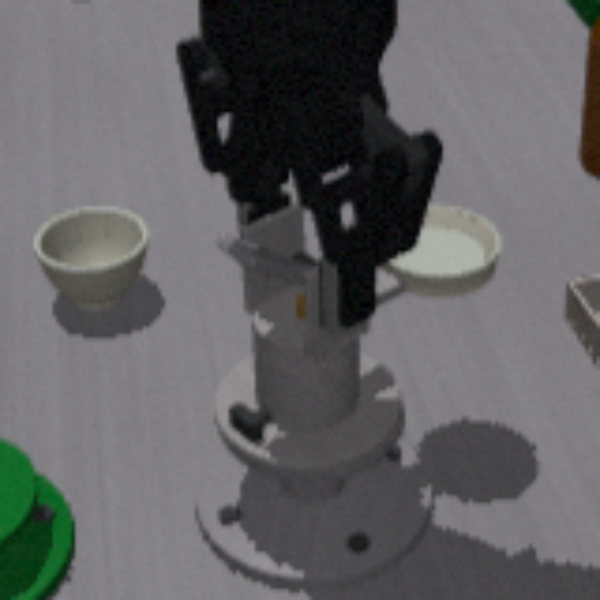

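It is seated: the rim's top is at 0.064, which is the collar plus 6 mm. The rim at (310,400) is level on the collar and the lever is still up at (265,250). I'll release and rise, then shift over to the lever side with the fingers shut.

Emit:
servo_tool --pt "0.6 0 0 -0.001 0 0 0" --pt "0.8 0 0 -0.002 0 0 0" --pt "1 0 0 -0.002 0 0 0" --pt "1 0 0 -0.002 0 0 0" --pt "1 0 0 -0.002 0 0 0" --pt "1 0 0 -0.002 0 0 0" --pt "1 0 0 -0.02 0 0 0" --pt "1 0 0 -0.05 0 0 0" --pt "1 0 0 -0.08 0 0 0" --pt "1 0 0 -0.085 0 0 0" --pt "0 0 0.018 -0.085 0 0 0" --pt "0 0 0.036 -0.085 0 0 0" --pt "0 0 0.036 -0.085 0 0 0" --pt "0 0 0.036 -0.085 0 0 0" --pt "0 0 0.036 -0.085 0 0 0" --pt "0 0 0.036 -0.085 0 0 0" --pt "0 0 0.036 -0.085 0 0 0" --grip_force 40

```text
clock: 14.15
position: [0.5096, -0.2185, 0.1983]
ee_rot: [0.867, -0.499, 0.0, -0.0]
ft_force: [0.9, 0.4, -0.3]
grip_width: 0.002
```

Run:
```python
from h import *
o=monitor.get_obs(); p=np.array(o["position"]); print(p,o["ft_force"],o["grip_width"])
T=T_wc("side"); im,d=eyes.camera("side")
Tw=T_wc("wrist",o); iw,dw=eyes.camera("wrist")
cv2.imwrite("pics/g.png",np.hstack([cv2.resize(im[130:330,230:430],(400,400)),cv2.resize(iw[:,120:520],(400,400))]))
a=np.deg2rad(30); print("tcp in coupler",(np.array([[np.cos(a),np.sin(a)],[-np.sin(a),np.cos(a)]])@(p[:2]-[.54,-.2005])).round(4))
W=cloud("side",d,T); m=(W[...,0]>.49)&(W[...,0]<.59)&(W[...,1]>-.25)&(W[...,1]<-.15)&(W[...,2]>.06)&(W[...,2]<.07);A=W[m];f=np.linalg.lstsq(np.c_[A[:,:2],np.ones(len(A))],A[:,2],rcond=None)[0]; print("rim",f[:2].round(4),f@[.54,-.2,1])
```

```text
[ 0.50957663 -0.21845123  0.19826652] [ 0.94976647  0.38473364 -0.29656216] 0.0021775864295268984
tcp in coupler [-0.0353 -0.0003]
rim [-0.0052  0.0083] 0.06401105033724937
```

View pics/g.png

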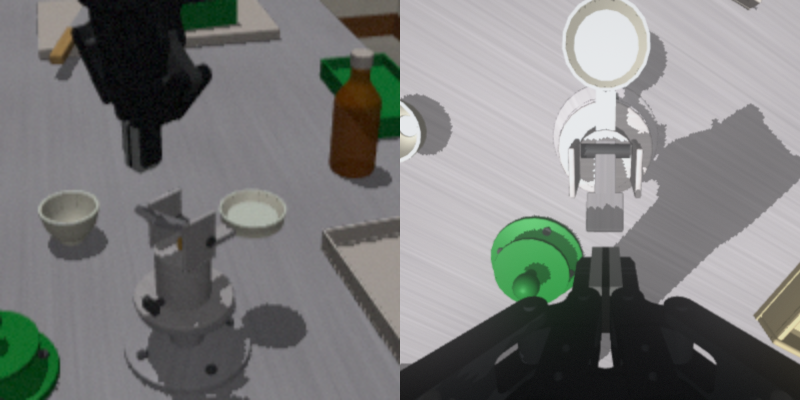

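The socket stands upright, the lever is still up, and the shut fingers are lined up with the paddle (right crop: paddle at (605,212), fingers at (605,270)). Now I'll press.

Emit:
servo_tool --pt "0 0 0 0.02 0 0 0" --pt "0 0 0 0.033 0 0 0" --pt "0 0 0 0.038 0 0 0" --pt "0 0 0 0.043 0 0 0" --pt "0 0 0 0.048 0 0 0" --pt "0 0 0 0.053 0 0 0" --pt "0 0 0 0.058 0 0 0" --pt "0 0 0 0.062 0 0 0" --pt "0 0 0 0.066 0 0 0" --pt "0 0 0 0.068 0 0 0" --pt "0 0 0 0.068 0 0 0"

```text
clock: 15.62
position: [0.5095, -0.2185, 0.1301]
ee_rot: [0.867, -0.499, -0.0, -0.0]
ft_force: [0.7, -1.3, 0.7]
grip_width: 0.001
```

Emit:
servo_tool --pt "0 0 0 0.001 0 0 0" --pt "0 0 0 0.002 0 0 0" --pt "0 0 0 0.003 0 0 0" --pt "0 0 0 0.004 0 0 0" --pt "0 0 0 0.005 0 0 0" --pt "0 0 0 0.005 0 0 0"

```text
clock: 16.38
position: [0.5093, -0.2186, 0.1254]
ee_rot: [0.867, -0.499, -0.0, 0.0]
ft_force: [-3.7, -1.3, 5.5]
grip_width: 0.002
```

Emit:
servo_tool --pt "0 0 0 0.001 0 0 0" --pt "0 0 0 0.0015 0 0 0" --pt "0 0 0 0.002 0 0 0" --pt "0 0 0 0.002 0 0 0"

```text
clock: 16.88
position: [0.5094, -0.2189, 0.1249]
ee_rot: [0.867, -0.499, 0.0, 0.0]
ft_force: [-9.8, 0.3, 19.2]
grip_width: -0.002
```

The motion stopped at 0.125 with the force rising to 19 N, which is the hard stop. I'll back off and check.

Emit:
servo_tool --pt "0 0 0 -0.002 0 0 0" --pt "0 0 0 -0.02 0 0 0" --pt "0 0 0 -0.06 0 0 0" --pt "0 0 0 -0.1 0 0 0" --pt "0 0 0.03 -0.12 0 0 0" --pt "0 0 0.03 -0.12 0 0 0" --pt "0 0 0.03 -0.12 0 0 0" --pt "0 0 0.03 -0.12 0 0 0"

```text
clock: 17.88
position: [0.4837, -0.2328, 0.2426]
ee_rot: [0.867, -0.498, -0.001, -0.0]
ft_force: [0.6, -0.5, -0.5]
grip_width: 0.002
```

Run:
```python
from h import *
from scipy.optimize import least_squares
o=monitor.get_obs(); print(o["clock"],o["position"],o["ft_force"])
T=T_wc("side"); im,d=eyes.camera("side"); W=cloud("side",d,T)
Tw=T_wc("wrist",o); iw,dw=eyes.camera("wrist"); V=cloud("wrist",dw,Tw)
cv2.imwrite("pics/i.png",np.hstack([cv2.resize(im[130:330,230:430],(400,400)),cv2.resize(iw[:,120:520],(400,400))]))
m=(W[...,0]>.49)&(W[...,0]<.59)&(W[...,1]>-.25)&(W[...,1]<-.15)&(W[...,2]>.06)&(W[...,2]<.07);A=W[m];f=np.linalg.lstsq(np.c_[A[:,:2],np.ones(len(A))],A[:,2],rcond=None)[0]; print("rim slopes",f[:2].round(4),"z",f@[.54,-.2,1])
m=(W[...,0]>.5)&(W[...,0]<.58)&(W[...,1]>-.24)&(W[...,1]<-.16)&(W[...,2]>.07)&(W[...,2]<.1);H=W[m]
print("housing",least_squares(lambda q:np.hypot(H[:,0]-q[0],H[:,1]-q[1])-.023,[.54,-.2],loss="soft_l1",f_scale=.001).x.round(4))
a=np.deg2rad(30)
L=(V[...,:2]-[.54,-.2005])@np.array([[np.cos(a),np.sin(a)],[-np.sin(a),np.cos(a)]]).T
m=(L[...,0]>-.044)&(L[...,0]<-.022)&(abs(L[...,1])<.009)&(V[...,2]>.1); A=np.c_[L[m],V[m][:,2]]; g=np.polyfit(A[:,0],A[:,2],1)
print("paddle n",len(A),"z",np.median(A[:,2]),"slope rad",np.arctan(g[0]))
```

```text
17.875 [ 0.48369984 -0.23284604  0.24260907] [ 0.61739705 -0.47068368 -0.53961844]
rim slopes [-0.0006  0.0073] z 0.06392182685953289
housing [ 0.5392 -0.2005]
paddle n 570 z 0.1256200519580835 slope rad -0.0161249720865011
```

View pics/i.png

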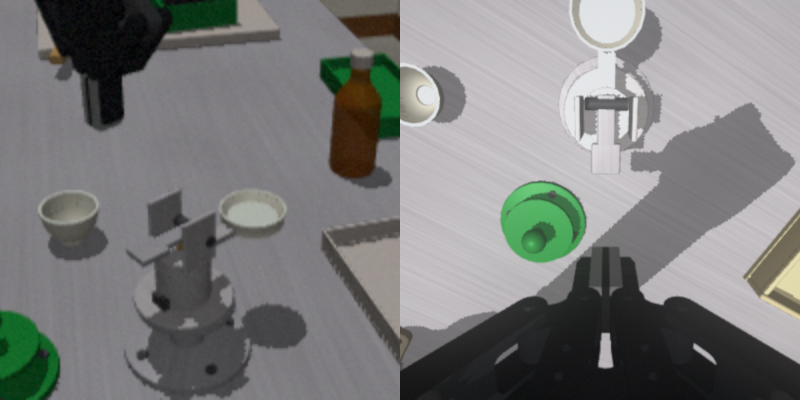

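The lever is level: its paddle is at z 0.1256 (expected 0.1255) with a slope of about 0.016 rad. The rim is flat on the collar and the robot is clear, so I'll hand in.

```bash
python3 -c "
from workcell import ticket; print(ticket.hand_in())"
```

```text
the job is handed in; nothing more can be done
None
```

The garnish-dish arm is on the steel ball post, fully home, and the latch lever is all the way down. I handed the job in at about 18 s; the hand-in reports no verdict.

**Seating:** I gripped the cheeks, lowered the socket over the ball and pressed gently. The force was about 10 N through the jaws, dropped as they snapped over, then the rim met the collar. The lever was still up at that point. Then I let go, shut the fingers and pressed the paddle to its hard stop (about 19 N) before backing off.

**Last checks:**
- **Rim:** its top was at 0.064 m, which is the collar height plus the 6 mm rim. Its tilt was under 0.01 rad.
- **Axis:** the housing axis was at (0.539, -0.2005). The post measured (0.539, -0.200) in the top camera and (0.541, -0.200) in the side camera, so the offset is 2 mm or less.
- **Lever:** the paddle was at 0.1256 m (0.1255 expected) and level to 0.016 rad.
- **Gripper:** it was clear of everything.

**Not fully checked:** the top and side cameras differed by about 2 mm on the post's position, which is within their calibration. I did not measure the seat pin's travel directly; I inferred it from the rim height and the lever reaching fully down. The bottle, ramekin and tray were never approached and looked unmoved where they showed in the last pictures, but I did not re-measure them.

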